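# Nip a glue-up in the bench press: slack out first, then one counted turn

## Robot

A 7-joint arm with a two-finger parallel gripper is mounted at the origin on a cart in front of the work surface, level with it; the furniture and walls round the work are solid. World frame = base frame: x ahead of the robot, y to its left, z up, the work surface at z = 0. Lengths are in m, angles in rad, forces in N, time in s.
With the tool pointing down it reaches from about 0.4 to 0.9 m from the base axis. Payload 5.6 kg.
Tool frame: the origin (TCP) lies midway between the tips of the shut fingers; the grasp point (between the pads) lies 19 mm behind it (grip_point_offset is the z of the grasp point in the tool frame, in m); z points along the fingers, y is the line along which they close (so a half turn about z gives the same grasp; the last joint's range is limited). The gripper opens to 92 mm and grips with 3 to 60 N. Pads are 20 mm wide; open, the fingers measure 128 mm over their backs; the gripper's body (75 mm by 189 mm) begins 69 mm behind the grasp point.
Start: joints at [-1.197, 0.468, -0.012, 1.603, 0.006, 1.071, -0.056], TCP at [0.263, 0.594, 0.215] pointing down, gripper open.
Joint ranges: [-2.53, 2.53], [-0.31, 2.02], [-1.57, 1.55], [0.28, 2.44], [-1.29, 4.43], [0.15, 1.84], [-2.92, 2.92]. Speed limits (rad/s): [2.57, 2.57, 3.14, 3.14, 3.14, 3.14, 3.14].

## Interface

Orientations are given as a rotation vector (axis times angle).
In Python, from station import state, get_image, camera_model, sign_off, grip_point_offset gives the robot as it stands. The module is installed in compiled form; this text tells all that it offers.
- The arm moves only by the tool play_rows, never from a script. Its arguments are lists of equal length, an entry for each row: "grip": the closure in counts, from 0 (fully open) to 255 (shut); "offset": the shift along the tool's x, y, z in m, a list of three; "delta_rot": the turn, a rotation vector about the tool's x, y, z in degrees, a list of three. In form: {"grip": [grip, ...], "offset": [[x, y, z], ...], "delta_rot": [[rx, ry, rz], ...]}. A call has 1 to 10 rows; each row is the pose to reach, as a shift and turn from the pose commanded when the call began, along the tool's axes at that moment; what a row does not reach only later rows make up. A row lasts 1/8 s, in which the tool goes at most 62.5 mm and 10.7 degrees, less where a joint would pass 70% of its speed; a pose out of reach is approached as far as the arm can. A call with a gripper value outside its range is refused whole. The fingers move at their own pace and stop on an object; "squeeze" is the grip in N (left out, the last holds). Time passes only in rows, so rows that repeat a pose let the fingers close. It gives the time, the measured TCP pose, the force, the opening and the grip force at its end, in the units of the state.
- state(): the state, without advancing time (a new reading comes with each control period).
- get_image(name): name is "side" or "top" or "wrist"; returns the picture (420x560x3 uint8, red, green, blue); there is no depth.
- camera_model(name): a dict with "vertical_fov" (degrees; the focal length in pixels is half the picture's height over the tangent of half this angle, whatever the lens; pixels are square), "cx", "cy" (the principal point, pixels), "T" (4x4, takes a point from camera to world coordinates). Camera axes: x right, y down, z forward; pixel columns grow to the right and rows downward; lengths in m; the calibration is good to about 2 mm. A picture is of the moment at which its call begins: read the wrist's pose just before it. camera_model takes no time and is no camera call; for the wrist camera it gives the pose at the moment of the call.
- sign_off(): hands the job in; it is judged then, once.
The state is a dict: "time": time; "joints": joint angles; "joint_velocities": joint speeds; "joint_efforts": joint torques, N m; "position": TCP position; "orientation": TCP orientation; "wrist_force": force on the tool from outside, world axes, zero at the start; "wrist_torque": the same for the moment, N m; "finger_gap": opening from 0.0 (shut) to 1.0 (fully open); "grasp_force": force on a finger pad.
Only numpy, scipy, OpenCV 4.12 (cv2) and the standard library are available. Lean on these libraries where they do the work, as an engineer would, in place of code of your own. Each camera call takes 0.05 s, during which the arm holds its last target. There are 200 camera calls.

## Task

Slide the two-ply glue-up blank lengthwise into the mouth of the little bench press, centred under the platen and fully home against the back stop. Then wind the handwheel clockwise (seen from above): it has a lot of slack, so feel for the point where it bites, and from there give it exactly one full turn, no more, so that the springs nip the joint firmly without crushing it. Let go of the wheel and leave the other things on the desk alone.

Things in the scene. Friction and masses are not known exactly. Their poses are not given: they have to be found in the camera images.
- blank: the work: a loose straight wooden bar of two glued layers, dark below and light above, 180 x 44 x 24 mm, 0.13 kg. Origin at the centre of its underside; x along its length, z up. Both ends are alike.
- press: small green bench press fixed to the desk, red handwheel on top. Origin on the desk under the wheel's axis; z up; x points from the open mouth to the back, so the blank goes in along +x. Two columns at y = -56 and +56 mm, 16 mm thick (27 mm at foot and guide bushes); crosshead on them up to 146 mm, 146 mm wide; wheel rim 160 to 172 mm high, 112 mm over all.
- home (a point): point on the flat top of the bed, 16 mm above the desk, where the middle of the blank's underside lies when it is home; axes as the press. The steel back stop's face is 90 mm further along +x, 17 mm high. The bed reaches 43 mm to -x of this point, so a blank that is home stands 47 mm out of it; the bed is 140 mm wide.
- hub (a point): point on the wheel's axis, 200 mm above the desk (as high as the middle of the handle), fixed, axes as the press. Clockwise from above, the wheel first runs through slack, 0.4 to 3.4 rad, new every time and invisible, at 0.02 N m; then it bites: 0.4 N m or a little more (about 8 N at the handle), and the ram goes down 7 mm a turn. Backwards, 3.8 rad of slack come first.
- mouth (a point): point at the front edge of the platen, middle of the opening, half way between bed and platen; fixed, axes as the press. The steel platen (76 x 80 mm) starts 28 mm above the bed, so 4 mm above a blank lying there. It comes down on the blank after 4 mm of ram travel; then it rests there with 1.5 N and springs add 5.5 N per mm, too little to feel at the wheel. The screw stays where it is left.
- handle (a point): middle of the revolving black grip that stands upright on the wheel's rim, 50 mm from the axis: a barrel 18 mm thick, 45 mm tall, free all round above the rim, which is 28 mm below this point. It spins on its pin: hold it from above and lead it round without turning the hand. The point turns with the wheel, x outward from the axis; it starts anywhere on the circle.
- glue_bottle: white glue bottle with a red cap, standing, 50 x 50 x 146 mm, origin at the centre of its underside; a bystander
- cutters: diagonal cutters with dusty black grips, lying, 49 x 133 x 12 mm, origin at the centre of the underside; a bystander
- blue_case: flat blue case with a yellow top, 70 x 40 x 15 mm, origin at the centre of the underside; a bystander

How it is judged:
On the way, in this order (a step that is already met when the one before it is completed fails the run):
1. the blank lies home on the bed against the back stop, centred under the open platen (x of blank in the frame of press above -0.05 m and y of blank in the frame of press between -0.014 and 0.014 m and z of blank in the frame of press between 0.013 and 0.019 m and contact force between press and blank below 3 N), for 0.2 s.
2. the wheel, one turn past its bite, presses the platen on the blank with 15.5 to 21 N (contact force between press and blank between 15.5 and 21 N), for 0.2 s.
At the end, for the whole second after the job is handed in: the blank lies still on the bed, within 5 mm of the back stop, centred within 14 mm and straight within 0.12 rad, and the platen presses it with 15.5 to 21 N (one turn past the bite, give or take about 0.45 rad) (all of step 2 and x of blank in the frame of press above -0.05 m and y of blank in the frame of press between -0.014 and 0.014 m and angle between the x axis of blank and the x axis of press, either way round below 0.12 rad and linear speed of blank below 0.01 m/s); the robot touches nothing.
It fails at once if the platen presses the blank with more than 25 N: the joint is crushed (contact force between press and blank above 25 N).
It fails at once if a bystander (glue bottle, cutters, blue case) is shifted by more than 20 mm (distance of any of glue_bottle, cutters, blue_case from where it was at the start of the episode above 0.02 m).
It also fails if it takes over 72 s, if anything falls off the work surface, if the arm or the gripper's body presses on something with over 40 N, if the wrist force passes 120 N, or if a joint passes its speed limit or range.

## Working session

There is one attempt and no reset: what is moved stays moved. The work goes in short steps, Python scripts to look and compute and a tool call to move; the robot and the scene stay as the last step left them, time stands still between calls to the robot, and variables do not carry over. Pictures are saved under pics/ and viewed, at most 10 in all, crops included, and the job is handed in when it is done.

Besides the shell and the picture viewer there is one more tool, called after "Request:" as name(argument=value, ...) on one line, values as JSON. play_rows: Moves the arm, as the interface text tells. Its arguments: {"type":"object","properties":{"grip":{"type":"array","items":{"type":"number"}},"offset":{"type":"array","items":{"type":"array","items":{"type":"number"}}},"delta_rot":{"type":"array","items":{"type":"array","items":{"type":"number"}}},"squeeze":{"type":"number"}},"required":["grip","offset","delta_rot"]}

```bash
mkdir -p pics; cat > h.py <<'E'
import numpy as np,cv2
from station import *
from scipy.spatial.transform import Rotation as R
def ray(m,u,v,H=420):
    f=H/2/np.tan(np.radians(m["vertical_fov"])/2)
    T=np.array(m["T"]);d=T[:3,:3]@np.array([(u-m["cx"])/f,(v-m["cy"])/f,1]);return T[:3,3],d
def onz(m,u,v,z):
    o,d=ray(m,u,v);return (o+d*(z-o[2])/d[2]).round(4)
def proj(m,p):
    f=210/np.tan(np.radians(m["vertical_fov"])/2)
    T=np.array(m["T"]);q=T[:3,:3].T@(np.array(p)-T[:3,3]);return (f*q[0]/q[2]+m["cx"],f*q[1]/q[2]+m["cy"])
def tool(p):
    "world vector -> tool axes"
    return (R.from_rotvec(state()["orientation"]).as_matrix().T@np.array(p)).round(4)
E
python3 - <<'E'
from h import *
for n in("top","side"):
    cv2.imwrite(f"pics/{n}0.png",get_image(n)[:,:,::-1]);m=camera_model(n);print(n,m["vertical_fov"],m["cx"],m["cy"],np.array(m["T"]).round(3).tolist())
print(state(),grip_point_offset)
E
```

```text
top 42.975266123742145 278.0404077299931 215.07333130844745 [[0.034, -0.978, 0.207, 0.317], [-0.999, -0.033, 0.007, 0.127], [-0.0, -0.207, -0.978, 1.544], [0.0, 0.0, 0.0, 1.0]]
side 54.91233253117834 279.82148866427474 213.42827023856333 [[0.94, -0.215, 0.265, 0.326], [-0.34, -0.545, 0.766, -0.674], [-0.02, -0.81, -0.586, 0.727], [0.0, 0.0, 0.0, 1.0]]
{'time': 0.1, 'joints': array([-1.19701783,  0.46829325, -0.0116122 ,  1.60352919,  0.00601153,
        1.07139389, -0.05630816]), 'joint_velocities': array([ 0.0001351 , -0.00139388,  0.00033358, -0.00231069,  0.00036397,
        0.00173648, -0.0006657 ]), 'joint_efforts': array([ 8.92646385e-04, -5.21654356e+01, -1.25124457e-02, -2.44368929e+01,
       -5.67924022e-02,  1.40979342e-02,  6.59271541e-05]), 'position': array([0.26297802, 0.59385228, 0.21373389]), 'orientation': array([-6.49992775e-01, -3.07340050e+00,  2.47451139e-03]), 'wrist_force': array([-0.58528122,  0.76438229, -0.26569328]), 'wrist_torque': array([-0.00878324,  0.01216119,  0.00213349]), 'grasp_force': 0.0, 'finger_gap': 0.9973491625103793} -0.0187
```

View pics/top0.png

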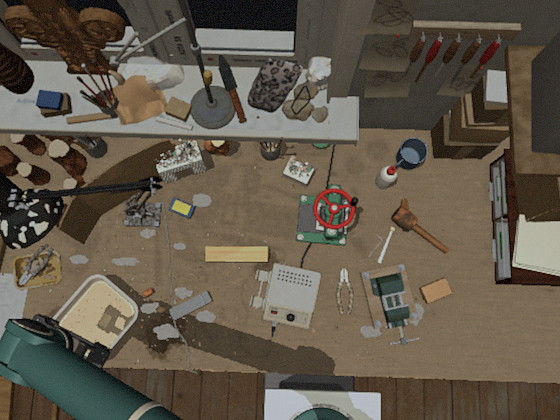

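View pics/side0.png

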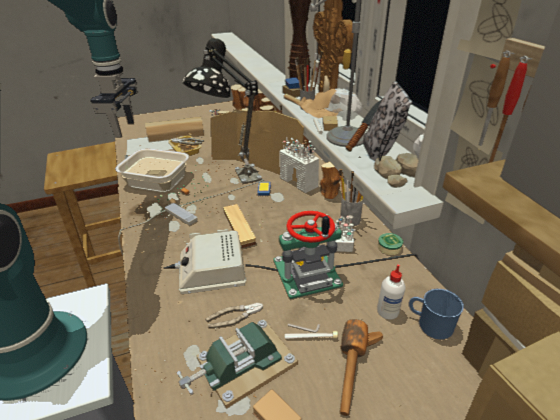

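```bash
python3 - <<'E'
from h import *
a=cv2.imread("pics/top0.png")[165:275,190:370];b=cv2.imread("pics/side0.png")[195:305,200:360]
a=cv2.resize(a,(720,440),interpolation=2)[:300*2];b=cv2.resize(b,None,fx=5,fy=5,interpolation=2)
cv2.imwrite("pics/a.png",a);cv2.imwrite("pics/b.png",b)
t=cv2.imread("pics/top0.png");h=cv2.cvtColor(t,cv2.COLOR_BGR2HSV)
m=camera_model("top")
r=cv2.inRange(h,(15,60,130),(30,255,255));r[:235]=0;r[275:]=0;r[:,:195]=0;r[:,280:]=0
c=max(cv2.findContours(r,0,2)[0],key=cv2.contourArea);q=cv2.minAreaRect(c);print(q)
print([onz(m,*p,.024) for p in cv2.boxPoints(q)],onz(m,*q[0],.024))
red=cv2.inRange(h,(0,150,80),(6,255,255))|cv2.inRange(h,(174,150,80),(180,255,255));red[:,:300]=0;red[:,365:]=0;red[:180]=0;red[245:]=0
ys,xs=np.where(red);e=cv2.minEnclosingCircle(np.c_[xs,ys].astype(np.float32));print(e,onz(m,*e[0],.17))
for u,v in((352,201),(388,178),(345,290),(182,208)):print(u,v,onz(m,u,v,.2 if u==352 else .01))
E
```

```text
((236.0, 253.5), (61.99999237060547, 14.999998092651367), -0.0)
[array([0.4965, 0.3427, 0.024 ]), array([0.5398, 0.3454, 0.024 ]), array([0.5458, 0.1671, 0.024 ]), array([0.5025, 0.1655, 0.024 ])] [0.5211 0.2552 0.024 ]
((333.56451416015625, 208.30645751953125), 20.766687393188477) [ 0.6301 -0.0085  0.17  ]
352 201 [ 0.6443 -0.0531  0.2   ]
388 178 [ 0.7648 -0.1855  0.01  ]
345 290 [ 0.4287 -0.0599  0.01  ]
182 208 [0.6525 0.4222 0.01  ]
```

View pics/a.png

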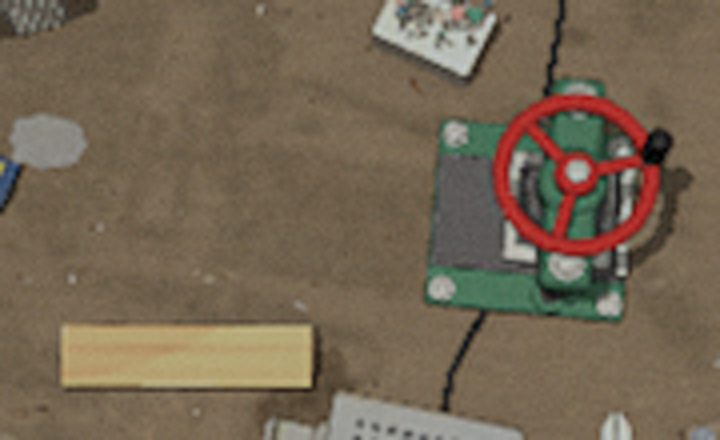

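View pics/b.png

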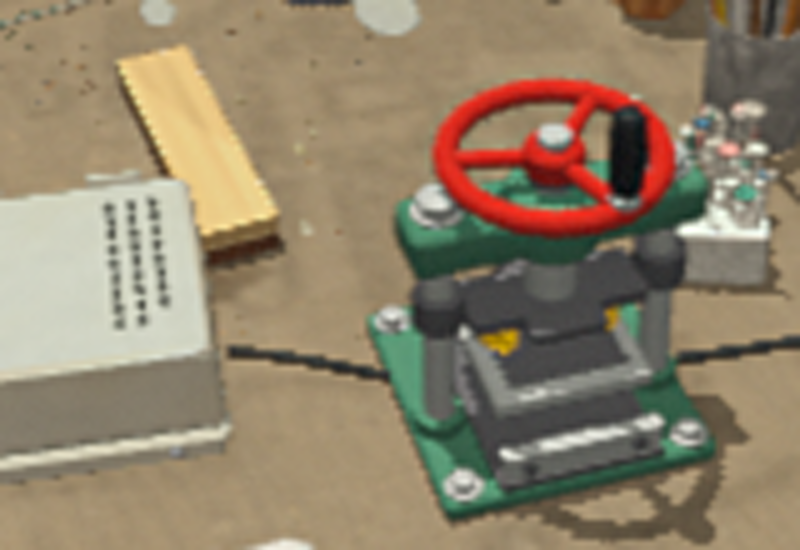

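```bash
python3 - <<'E'
from h import *
m=camera_model("top")
f=lambda u,v,z:onz(m,190+u/4,165+v/4,z)
b1,b2=f(578,90,.15),f(568,265,.15);d=b2-b1
print("bolts",b1,b2,np.linalg.norm(d),(b1+b2)/2,"ang",np.degrees(np.arctan2(d[1],d[0])))
for p in((443,122),(426,300),(622,320),(455,132),(440,288),(610,303)):print(p,f(*p,.012))
print("hub",f(578,170,.18),"handle",f(657,148,.2),"bed corners",f(440,155,.016),f(432,268,.016))
for p in((62,326),(62,387),(312,387),(312,325)):print("blank",f(*p,.024))
ms=camera_model("side");g=lambda u,v,z:onz(ms,200+u/5,195+v/5,z)
print("side hub",g(555,135,.18),"handle",g(627,155,.2),"bolts",g(436,202,.15))
print("blank side",g(118,62,.024),g(185,45,.024),g(278,215,.024),g(203,237,.024))
s=state();print(tool(np.array([.521,.323,.10])-s["position"]))
print(R.from_rotvec(s["orientation"]).as_matrix().round(3))
E
```

```text
bolts [ 0.6924 -0.0123  0.15  ] [ 0.5721 -0.0071  0.15  ] 0.12041233325536048 [ 0.63225 -0.0097   0.15   ] ang 177.52491518694595
(443, 122) [0.7017 0.0734 0.012 ]
(426, 300) [0.5681 0.0824 0.012 ]
(622, 320) [ 0.5582 -0.0601  0.012 ]
(455, 132) [0.6944 0.0643 0.012 ]
(440, 288) [0.5773 0.0724 0.012 ]
(610, 303) [ 0.5704 -0.0513  0.012 ]
hub [ 0.6301 -0.01    0.18  ] handle [ 0.6418 -0.0589  0.2   ] bed corners [0.6757 0.0751 0.016 ] [0.5911 0.0788 0.016 ]
blank [0.5384 0.3439 0.024 ]
blank [0.4944 0.3412 0.024 ]
blank [0.5004 0.1625 0.024 ]
blank [0.5452 0.1642 0.024 ]
side hub [ 0.6275 -0.0145  0.18  ] handle [ 0.6393 -0.0627  0.2   ] bolts [ 0.5738 -0.0049  0.15  ]
blank side [0.4954 0.3382 0.024 ] [0.5383 0.3409 0.024 ] [0.5431 0.1621 0.024 ] [0.4996 0.1589 0.024 ]
[-0.3456 -0.143   0.114 ]
[[-0.914  0.405 -0.001]
 [ 0.405  0.914 -0.001]
 [-0.    -0.002 -1.   ]]
```

Request:
play_rows(grip=[0,0,0,0,0,0,0,0,0], offset=[[-0.043,-0.018,0.015],[-0.086,-0.037,0.03],[-0.13,-0.055,0.045],[-0.172,-0.074,0.06],[-0.215,-0.092,0.075],[-0.258,-0.11,0.093],[-0.301,-0.129,0.11],[-0.344,-0.147,0.124],[-0.344,-0.147,0.124]], delta_rot=[[0,0,8],[0,0,16],[0,0,24],[0,0,32],[0,0,40],[0,0,48],[0,0,56],[0,0,64.3],[0,0,64.3]])

```text
time: 1.23
position: [0.5204, 0.3155, 0.0892]
orientation: [2.193, 2.246, -0.005]
wrist_force: [-0.1, 0.4, 0.9]
finger_gap: 0.999
grasp_force: 0.0
```

```bash
python3 - <<'E'
from h import *
s=state();print(s["time"],s["position"],s["joints"]);m=camera_model("wrist");I=get_image("wrist")[:,:,::-1].copy()
h=cv2.cvtColor(I,cv2.COLOR_BGR2HSV)
r=cv2.inRange(h,(15,60,130),(30,255,255));c=max(cv2.findContours(r,0,2)[0],key=cv2.contourArea);q=cv2.minAreaRect(c);print(q)
for p in cv2.boxPoints(q):print(p,onz(m,*p,.024))
for p in((.518,.3195,.024),(.520,.2515,.024)):cv2.circle(I,tuple(int(x) for x in proj(m,p)),4,(0,0,255),-1)
cv2.imwrite("pics/w1.png",I)
print(R.from_rotvec(s["orientation"]).as_matrix().round(3))
E
```

```text
1.225 [0.52040062 0.31554472 0.08916048] [-0.82116527  0.55794566  0.29169616  1.81463287 -0.20905602  0.80176454
 -0.40095931]
((282.9999084472656, 172.0516357421875), (306.0191345214844, 589.7662353515625), 83.01151275634766)
[-28.309072  56.057236] [0.3086 0.4257 0.024 ]
[557.0756  -15.69957] [0.6946 0.4769 0.024 ]
[594.3089  288.04602] [0.786  0.2579 0.024 ]
[  8.924194 359.80286 ] [0.2786 0.1725 0.024 ]
[[-0.024  1.    -0.   ]
 [ 1.     0.024 -0.004]
 [-0.004 -0.001 -1.   ]]
```

View pics/w1.png

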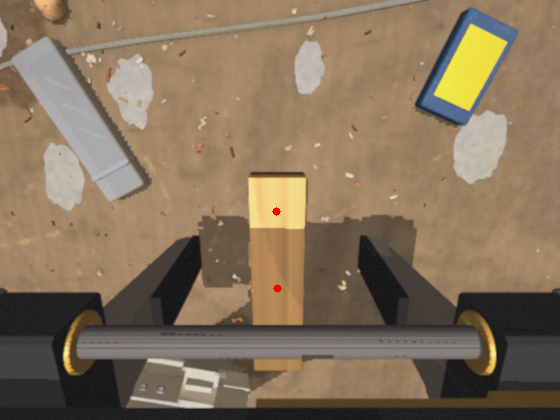

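```bash
python3 - <<'E'
from h import *
m=camera_model("wrist");print(state()["position"])
for p in((249,175),(305,175),(253,365),(303,365)):print(p,onz(m,*p,.024))
E
```

```text
[0.51882513 0.31845711 0.08963443]
(249, 175) [0.4948 0.3507 0.024 ]
(305, 175) [0.537  0.3518 0.024 ]
(253, 365) [0.4986 0.1746 0.024 ]
(303, 365) [0.5441 0.1759 0.024 ]
```

Request:
play_rows(grip=[0,0,0,255,255,255,255,255], offset=[[0,0,0.04],[0,0,0.07],[0,0,0.083],[0,0,0.083],[0,0,0.083],[0,0,0.083],[0,0,0.083],[0,0,0.083]], delta_rot=[[0,0,0],[0,0,0],[0,0,0],[0,0,0],[0,0,0],[0,0,0],[0,0,0],[0,0,0]], squeeze=60)

```text
time: 2.28
position: [0.5184, 0.3207, 0.008]
orientation: [2.186, 2.256, 0.001]
wrist_force: [0.5, -0.3, -0.3]
finger_gap: 0.482
grasp_force: 1.3
```

Request:
play_rows(grip=[255,255,255,255,255,255,255,255,255,255], offset=[[0,0,0],[0,0,0],[0,0,-0.015],[0,0,-0.04],[-0.015,0.02,-0.04],[-0.035,0.05,-0.04],[-0.055,0.08,-0.04],[-0.075,0.11,-0.04],[-0.086,0.123,-0.04],[-0.086,0.123,-0.04]], delta_rot=[[0,0,0],[0,0,0],[0,0,0],[0,0,0],[0,0,1],[0,0,2],[0,0,3],[0,0,4],[0,0,5.3],[0,0,5.3]])

```text
time: 3.52
position: [0.6445, 0.2364, 0.0469]
orientation: [2.291, 2.149, -0.002]
wrist_force: [-0.3, 1.1, -1.4]
finger_gap: 0.472
grasp_force: 60.0
```

```bash
python3 - <<'E'
from h import *
a=get_image("top")[:,:,::-1].copy();b=get_image("side")[:,:,::-1].copy();s=state();print(s["time"],s["position"],s["grasp_force"],s["finger_gap"]);print(R.from_rotvec(s["orientation"]).as_matrix().round(3))
m=camera_model("top")
for z,col in((.016,(0,0,255)),):
  for x,y in((-.088,.07),(-.088,-.07),(-.045,0),(0,0)):
    p=np.array([.629,-.012,z])+x*np.array([-.061,-.998,0])+y*np.array([.998,-.061,0])
    print(proj(m,p))
A=cv2.resize(a[165:290,250:370],None,fx=4.5,fy=4.5,interpolation=2);B=cv2.resize(b[190:300,200:360],None,fx=5,fy=5,interpolation=2)
cv2.imwrite("pics/c.png",cv2.resize(np.hstack([A[:550],B[:550]]),(800,325)))
cv2.imwrite("pics/t2.png",a);cv2.imwrite("pics/s2.png",b)
E
```

```text
3.625 [0.64258838 0.23941933 0.0470212 ] 59.990808963775635 0.4702342781586606
[[ 0.06   0.998 -0.002]
 [ 0.998 -0.06   0.   ]
 [ 0.    -0.002 -1.   ]]
(np.float64(301.4390198321033), np.float64(194.370964104199))
(np.float64(297.30491899427034), np.float64(241.02456202395726))
(np.float64(314.04163658200866), np.float64(218.84416426435374))
(np.float64(329.39083388015365), np.float64(220.27094239676484))
```

View pics/c.png

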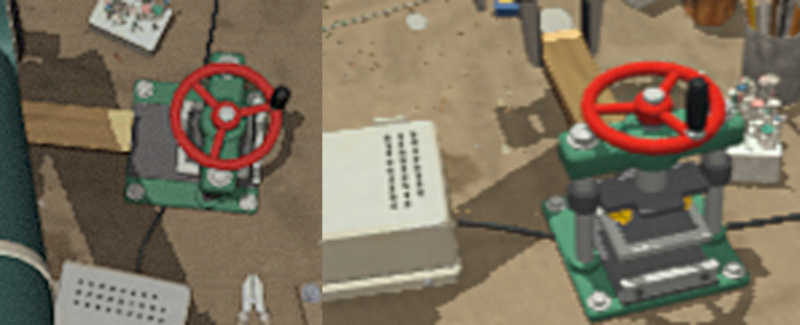

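```bash
python3 - <<'E'
from h import *
m=camera_model("top");a=cv2.imread("pics/t2.png")
h=cv2.cvtColor(a,cv2.COLOR_BGR2HSV)
r=cv2.inRange(h,(15,60,70),(30,255,255));r[:195]=0;r[235:]=0;r[:,:272]=0;r[:,303:]=0
c=max(cv2.findContours(r,0,2)[0],key=cv2.contourArea);q=cv2.minAreaRect(c);print(q)
P=[onz(m,*p,.061) for p in cv2.boxPoints(q)]
X=np.array([-.061,-.998]);Y=np.array([.998,-.061])
for p in P:print(p,"press",((p[:2]-[.629,-.012])@X).round(4),((p[:2]-[.629,-.012])@Y).round(4))
ms=camera_model("side");b=cv2.imread("pics/s2.png")
print([proj(ms,[.629,-.012,0]+np.r_[x*X+y*Y,z]) for x,y,z in((-.095,.022,.061),(-.095,-.022,.061),(-.16,.022,.061))])
E
```

```text
((285.5, 208.0), (26.0, 27.0), 90.0)
[0.6881 0.1574 0.061 ] press -0.1727 0.0486
[0.6907 0.0801 0.061 ] press -0.0957 0.056
[0.6148 0.0782 0.061 ] press -0.0892 -0.0197
[0.6122 0.1547 0.061 ] press -0.1653 -0.0269
[(np.float64(305.47773138128093), np.float64(235.24223188461306)), (np.float64(289.4163756793146), np.float64(238.5188386544212)), (np.float64(297.5976946369415), np.float64(221.01496584908188))]
```

```bash
python3 - <<'E'
from h import *
m=camera_model("top");X=np.array([-.061,-.998]);Y=np.array([.998,-.061])
for u,v in((299.6,206),(298.9,221.3)):
  p=onz(m,u,v,.063);d=p[:2]-[.629,-.012];print(p,d@X,d@Y)
a=cv2.imread("pics/t2.png")[:,296]; print([(v,a[v].tolist()) for v in range(200,228)])
E
```

```text
[0.658  0.0777 0.063 ] -0.0912896 0.023470300000000027
[0.6135 0.0785 0.063 ] -0.0893735 -0.02098949999999996
[(200, [83, 105, 124]), (201, [81, 104, 122]), (202, [81, 105, 122]), (203, [90, 112, 129]), (204, [88, 110, 126]), (205, [80, 100, 120]), (206, [108, 146, 157]), (207, [131, 180, 193]), (208, [120, 170, 188]), (209, [125, 175, 188]), (210, [122, 172, 185]), (211, [118, 166, 186]), (212, [120, 168, 188]), (213, [122, 170, 187]), (214, [122, 172, 187]), (215, [121, 170, 186]), (216, [123, 172, 190]), (217, [121, 169, 189]), (218, [120, 171, 191]), (219, [122, 172, 192]), (220, [132, 183, 201]), (221, [117, 166, 180]), (222, [3, 13, 30]), (223, [33, 46, 59]), (224, [48, 61, 73]), (225, [45, 60, 68]), (226, [48, 63, 71]), (227, [52, 58, 71])]
```

Request:
play_rows(grip=[255,255,255,255,255], offset=[[-0.025,0,0],[-0.025,0,0.01],[-0.025,0,0.018],[-0.025,0,0.021],[-0.025,0,0.021]], delta_rot=[[0,0,0],[0,0,0],[0,0,0],[0,0,0],[0,0,0]])

```text
time: 4.25
position: [0.642, 0.2142, 0.026]
orientation: [-2.287, -2.153, 0.001]
wrist_force: [-0.0, 0.2, -1.3]
finger_gap: 0.471
grasp_force: 60.0
```

Request:
play_rows(grip=[255,255,255,255,255,255], offset=[[0,0,0.001],[-0.01,0,0.001],[-0.02,0,0.001],[-0.03,0,0.001],[-0.04,0,0.001],[-0.04,0,0.001]], delta_rot=[[0,0,0],[0,0,0],[0,0,0],[0,0,0],[0,0,0],[0,0,0]])

```text
time: 5.0
position: [0.6401, 0.172, 0.0257]
orientation: [2.29, 2.15, -0.0]
wrist_force: [-0.4, -0.4, -1.0]
finger_gap: 0.474
grasp_force: 60.0
```

Request:
play_rows(grip=[255,255,255,255,255,255,255,255], offset=[[-0.01,0,0],[-0.02,0,0],[-0.03,0,0],[-0.04,0,0],[-0.05,0,0],[-0.057,0,0],[-0.06,0,0],[-0.06,0,0]], delta_rot=[[0,0,0],[0,0,0],[0,0,0],[0,0,0],[0,0,0],[0,0,0],[0,0,0],[0,0,0]])

```text
time: 6.0
position: [0.6363, 0.1138, 0.0256]
orientation: [-2.288, -2.153, -0.0]
wrist_force: [-0.4, -0.6, -1.8]
finger_gap: 0.474
grasp_force: 60.0
```

Request:
play_rows(grip=[255,255,255,255,255], offset=[[-0.003,0,0.0005],[-0.005,0,0.001],[-0.007,0,0.001],[-0.008,0,0.001],[-0.008,0,0.001]], delta_rot=[[0,0,0],[0,0,0],[0,0,0],[0,0,0],[0,0,0]])

```text
time: 6.62
position: [0.6358, 0.1057, 0.0246]
orientation: [2.288, 2.153, 0.0]
wrist_force: [-0.3, -0.2, -2.0]
finger_gap: 0.473
grasp_force: 60.0
```

Request:
play_rows(grip=[255,255,255,255], offset=[[-0.001,0,0.0005],[-0.002,0,0.0007],[-0.003,0,0.0007],[-0.003,0,0.0007]], delta_rot=[[0,0,0],[0,0,0],[0,0,0],[0,0,0]])

```text
time: 7.12
position: [0.6357, 0.1027, 0.024]
orientation: [2.288, 2.153, 0.0]
wrist_force: [0.0, -0.2, -0.3]
finger_gap: 0.471
grasp_force: 60.0
```

Request:
play_rows(grip=[255,255,255,255], offset=[[-0.001,0,0],[-0.002,0,0],[-0.003,0,0],[-0.003,0,0]], delta_rot=[[0,0,0],[0,0,0],[0,0,0],[0,0,0]])

```text
time: 7.62
position: [0.6355, 0.102, 0.0241]
orientation: [-2.285, -2.154, -0.003]
wrist_force: [0.3, 6.3, 1.1]
finger_gap: 0.473
grasp_force: 60.0
```

Request:
play_rows(grip=[255,255,0,0,0,0,0,0,0,0], offset=[[0.002,0,0],[0.002,0,0],[0.002,0,0],[0.002,0,0],[0.002,0,0],[0.002,0,-0.03],[0.002,0,-0.09],[0.002,0,-0.15],[0.002,0,-0.21],[0.002,0,-0.25]], delta_rot=[[0,0,0],[0,0,0],[0,0,0],[0,0,0],[0,0,0],[0,0,0],[0,0,0],[0,0,0],[0,0,0],[0,0,0]])

```text
time: 8.88
position: [0.6363, 0.1014, 0.2774]
orientation: [2.287, 2.151, 0.005]
wrist_force: [0.4, -0.5, 0.2]
finger_gap: 0.999
grasp_force: 0.0
```

```bash
python3 - <<'E'
from h import *
s=state();print(s["time"],s["position"],s["joints"]);w=get_image("wrist")[:,:,::-1].copy();m=camera_model("wrist");b=get_image("side")[:,:,::-1]
X=np.array([-.061,-.998]);Y=np.array([.998,-.061])
for x,y,z in((-.135,.022,.04),(-.135,-.022,.04),(0,0,.18)):
  q=proj(m,[.629,-.012,0]+np.r_[x*X+y*Y,z]);print(q);cv2.circle(w,(int(q[0]),int(q[1])),3,(255,0,255),-1)
B=cv2.resize(b[190:300,230:360],(496,420),interpolation=2)
cv2.imwrite("pics/d.png",cv2.resize(np.hstack([w,B]),(800,318)));cv2.imwrite("pics/w3.png",w)
E
```

```text
8.875 [0.63625019 0.10142727 0.27737813] [-0.48003874  0.41071176  0.36897151  1.57245437 -0.15634583  1.18399914
 -0.14184546]
(np.float64(292.37517830960167), np.float64(157.5106674099681))
(np.float64(258.50885985120055), np.float64(157.60569244004785))
(np.float64(276.0422078462886), np.float64(313.3694006904087))
```

View pics/d.png

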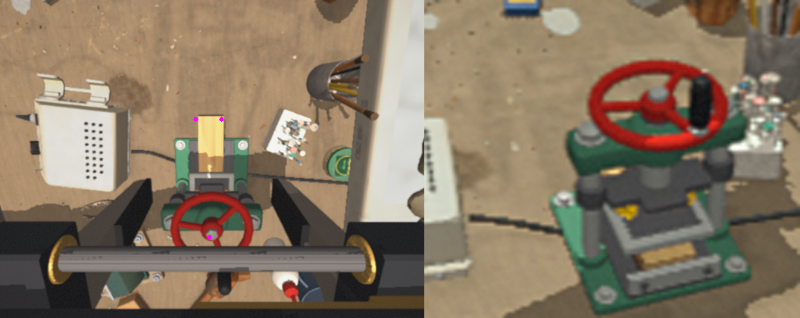

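Request:
play_rows(grip=[0,0,0,0,0,0,0], offset=[[-0.035,0.003,0],[-0.07,0.006,0],[-0.105,0.009,0],[-0.14,0.012,0],[-0.1624,0.0143,0],[-0.1624,0.0143,0],[-0.1624,0.0143,0]], delta_rot=[[0,0,0],[0,0,0],[0,0,0],[0,0,0],[0,0,0],[0,0,0],[0,0,0]])

```text
time: 9.85
position: [0.6397, -0.0597, 0.2731]
orientation: [-2.286, -2.153, 0.0]
wrist_force: [-0.2, -0.3, 0.9]
finger_gap: 1.002
grasp_force: 0.0
```

```bash
python3 - <<'E'
from h import *
s=state();print(s["time"],s["position"],s["joints"],s["wrist_force"]);w=get_image("wrist")[:,:,::-1].copy();m=camera_model("wrist")
b=get_image("side")[:,:,::-1].copy()
q=proj(m,[.6405,-.061,.2225]);cv2.circle(w,(int(q[0]),int(q[1])),3,(255,0,255),-1);print(q)
B=cv2.resize(b[170:300,230:370],(452,420),interpolation=2)
cv2.imwrite("pics/e.png",cv2.resize(np.hstack([w,B]),(800,332)));print(R.from_rotvec(s["orientation"]).as_matrix().round(3))
print(tool(np.array([.6405,-.061,.188])-s["position"]))
E
```

```text
9.85 [ 0.63974782 -0.0596785   0.27314874] [-0.26135339  0.41757222  0.41448014  1.58042594 -0.17818351  1.18220852
  0.1296971 ] [-0.23385523 -0.27888558  0.91409592]
(np.float64(280.8882054498727), np.float64(224.99290372748584))
[[ 0.06   0.998 -0.001]
 [ 0.998 -0.06   0.001]
 [ 0.001 -0.001 -1.   ]]
[-0.0013  0.0009  0.0851]
```

View pics/e.png

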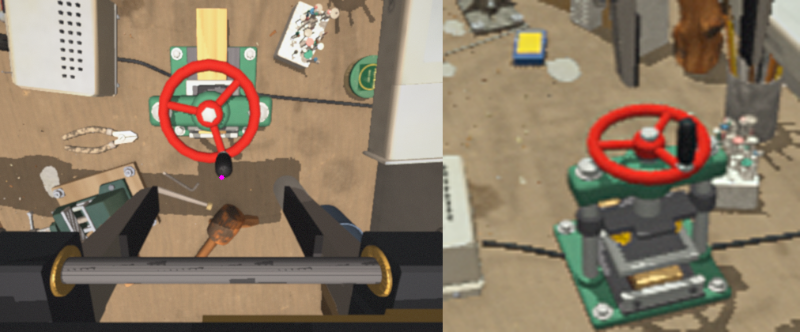

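```bash
python3 - <<'E'
from h import *
m=camera_model("wrist");k=1012/800;print(state()["position"],state()["time"])
print("hub",onz(m,209*k,115*k,.185),"rim",onz(m,208.5*k,111*k,.172),"handle",onz(m,223*k,168*k,.2225),"blank end",onz(m,197*k,9*k,.04),onz(m,227*k,9*k,.04))
w=cv2.imread("pics/e.png");g=w[140:190,195:250].max(axis=2)
ys,xs=np.where(g<45);print(xs.min()+195,xs.max()+195,ys.min()+140,ys.max()+140)
for y in range(150,182,2):
    i=np.where(w[y,205:240].max(axis=1)<50)[0]+205;print(y,i.min() if len(i) else 0,i.max() if len(i) else 0)
h=cv2.cvtColor(w,cv2.COLOR_BGR2HSV);r=cv2.inRange(h,(0,150,80),(6,255,255))|cv2.inRange(h,(174,150,80),(180,255,255));r[:,300:]=0;r[200:]=0
ys,xs=np.where(r);print(cv2.minEnclosingCircle(np.c_[xs,ys].astype(np.float32)),xs.min(),xs.max(),ys.min(),ys.max())
E
```

```text
[ 0.6399371  -0.05925987  0.27347044] 9.95
hub [ 0.6306 -0.006   0.185 ] rim [ 0.6297 -0.0032  0.172 ] handle [ 0.642  -0.0514  0.2225] blank end [0.6168 0.1287 0.04  ] [0.6594 0.1262 0.04  ]
216 231 153 174
150 0 0
152 0 0
154 219 226
156 218 228
158 217 229
160 217 230
162 216 230
164 216 231
166 216 231
168 216 231
170 216 231
172 217 230
174 218 229
176 224 225
178 0 0
180 0 0
((208.90065002441406, 110.85882568359375), 52.03790283203125) 159 259 59 162
```

Request:
play_rows(grip=[0,0,0,255,255,255,255,255,255,255], offset=[[0.0044,0.0013,0.04],[0.0044,0.0013,0.08],[0.0044,0.0013,0.085],[0.0044,0.0013,0.085],[0.0044,0.0013,0.085],[0.0044,0.0013,0.085],[0.0044,0.0013,0.085],[0.0044,0.0013,0.085],[0.0044,0.0013,0.085],[0.0044,0.0013,0.085]], delta_rot=[[0,0,0],[0,0,0],[0,0,0],[0,0,0],[0,0,0],[0,0,0],[0,0,0],[0,0,0],[0,0,0],[0,0,0]], squeeze=25)

```text
time: 11.2
position: [0.6415, -0.0568, 0.1889]
orientation: [2.288, 2.153, 0.0]
wrist_force: [0.1, 0.7, 0.3]
finger_gap: 0.262
grasp_force: 0.0
```

Request:
play_rows(grip=[255,255,255], offset=[[0,0,0],[0,0,0],[0,0,0]], delta_rot=[[0,0,0],[0,0,0],[0,0,0]])

```text
time: 11.58
position: [0.6415, -0.0568, 0.1889]
orientation: [2.288, 2.153, 0.0]
wrist_force: [1.0, -0.7, -0.2]
finger_gap: 0.178
grasp_force: 25.0
```

```bash
cat > tab.py <<'E'
import numpy as np,sys
phi0=float(sys.argv[1]);step=float(sys.argv[2]);n=int(sys.argv[3]);N=int(sys.argv[4])
P=lambda f:.05*np.array([np.sin(f),np.cos(f),0])
for k in range(N):
    s=phi0-k*step*n;print(round(k*step*n,2),[(P(s-j*step)-P(s)).round(4).tolist() for j in range(1,n+1)])
E
python3 tab.py -1.2706 .1 3 14
```

```text
0.0 [[-0.0012, -0.0048, 0.0], [-0.002, -0.0098, 0.0], [-0.0022, -0.0148, 0.0]]
0.3 [[0.0002, -0.005, 0.0], [0.001, -0.0099, 0.0], [0.0022, -0.0148, 0.0]]
0.6 [[0.0017, -0.0047, 0.0], [0.0039, -0.0092, 0.0], [0.0065, -0.0135, 0.0]]
0.9 [[0.003, -0.004, 0.0], [0.0064, -0.0076, 0.0], [0.0102, -0.0109, 0.0]]
1.2 [[0.0041, -0.0029, 0.0], [0.0084, -0.0054, 0.0], [0.013, -0.0074, 0.0]]
1.5 [[0.0047, -0.0016, 0.0], [0.0096, -0.0027, 0.0], [0.0146, -0.0033, 0.0]]
1.8 [[0.005, -0.0001, 0.0], [0.01, 0.0003, 0.0], [0.0149, 0.0012, 0.0]]
2.1 [[0.0048, 0.0014, 0.0], [0.0094, 0.0032, 0.0], [0.0139, 0.0055, 0.0]]
2.4 [[0.0042, 0.0027, 0.0], [0.0081, 0.0059, 0.0], [0.0116, 0.0094, 0.0]]
2.7 [[0.0032, 0.0038, 0.0], [0.006, 0.008, 0.0], [0.0083, 0.0124, 0.0]]
3.0 [[0.0019, 0.0046, 0.0], [0.0033, 0.0094, 0.0], [0.0043, 0.0143, 0.0]]
3.3 [[0.0005, 0.005, 0.0], [0.0004, 0.01, 0.0], [-0.0001, 0.0149, 0.0]]
3.6 [[-0.001, 0.0049, 0.0], [-0.0025, 0.0097, 0.0], [-0.0045, 0.0142, 0.0]]
3.9 [[-0.0024, 0.0044, 0.0], [-0.0053, 0.0085, 0.0], [-0.0085, 0.0123, 0.0]]
```

Request:
play_rows(grip=[255,255,255], offset=[[-0.0012,-0.0048,0],[-0.002,-0.0098,0],[-0.0022,-0.0148,0]], delta_rot=[[0,0,0],[0,0,0],[0,0,0]])

```text
time: 11.95
position: [0.6261, -0.0581, 0.1889]
orientation: [-2.288, -2.153, 0.0]
wrist_force: [0.3, 0.6, -1.4]
finger_gap: 0.181
grasp_force: 25.0
```

Request:
play_rows(grip=[255,255,255], offset=[[0.0002,-0.005,0],[0.001,-0.0099,0],[0.0022,-0.0148,0]], delta_rot=[[0,0,0],[0,0,0],[0,0,0]])

```text
time: 12.32
position: [0.6116, -0.0548, 0.1889]
orientation: [-2.288, -2.153, -0.0]
wrist_force: [0.5, 1.2, -0.9]
finger_gap: 0.181
grasp_force: 25.0
```

Request:
play_rows(grip=[255,255,255], offset=[[0.0017,-0.0047,0],[0.0039,-0.0092,0],[0.0065,-0.0135,0]], delta_rot=[[0,0,0],[0,0,0],[0,0,0]])

```text
time: 12.7
position: [0.5987, -0.0473, 0.1889]
orientation: [2.288, 2.153, 0.001]
wrist_force: [2.1, 0.5, -1.4]
finger_gap: 0.177
grasp_force: 25.0
```

Request:
play_rows(grip=[255,255,255], offset=[[0.003,-0.004,0],[0.0064,-0.0076,0],[0.0102,-0.0109,0]], delta_rot=[[0,0,0],[0,0,0],[0,0,0]])

```text
time: 13.08
position: [0.5886, -0.0365, 0.1889]
orientation: [2.288, 2.153, 0.001]
wrist_force: [2.4, 1.5, -2.4]
finger_gap: 0.182
grasp_force: 25.0
```

Request:
play_rows(grip=[255,255,255], offset=[[0.0041,-0.0029,0],[0.0084,-0.0054,0],[0.013,-0.0074,0]], delta_rot=[[0,0,0],[0,0,0],[0,0,0]])

```text
time: 13.45
position: [0.5822, -0.0233, 0.1889]
orientation: [2.288, 2.152, 0.001]
wrist_force: [4.0, 0.9, -4.6]
finger_gap: 0.178
grasp_force: 25.0
```

Request:
play_rows(grip=[255,255,255], offset=[[0.0047,-0.001,0],[0.0096,-0.0016,0],[0.0146,-0.0021,0]], delta_rot=[[0,0,0],[0,0,0],[0,0,0]])

```text
time: 13.82
position: [0.58, -0.0089, 0.1888]
orientation: [-2.288, -2.152, 0.002]
wrist_force: [0.0, -0.1, 0.3]
finger_gap: 0.18
grasp_force: 25.0
```

Request:
play_rows(grip=[255,255,255], offset=[[0.005,0.0,0],[0.01,0.0004,0],[0.0149,0.0014,0]], delta_rot=[[0,0,0],[0,0,0],[0,0,0]])

```text
time: 14.2
position: [0.5825, 0.0067, 0.1888]
orientation: [-2.287, -2.152, 0.001]
wrist_force: [-3.4, 0.0, 1.4]
finger_gap: 0.179
grasp_force: 25.0
```

Request:
play_rows(grip=[255,255,255], offset=[[0.0048,0.0008,0],[0.0094,0.0025,0],[0.0139,0.0048,0]], delta_rot=[[0,0,0],[0,0,0],[0,0,0]])

```text
time: 14.58
position: [0.589, 0.0202, 0.1888]
orientation: [-2.288, -2.153, -0.0]
wrist_force: [-2.0, 1.0, -0.7]
finger_gap: 0.179
grasp_force: 25.0
```

Request:
play_rows(grip=[255,255,255], offset=[[0.0044,0.0027,0],[0.0084,0.0058,0],[0.012,0.0092,0]], delta_rot=[[0,0,0],[0,0,0],[0,0,0]])

```text
time: 14.95
position: [0.5992, 0.0311, 0.1888]
orientation: [2.288, 2.152, 0.0]
wrist_force: [-0.1, 0.2, -1.5]
finger_gap: 0.181
grasp_force: 25.0
```

Request:
play_rows(grip=[255,255,255], offset=[[0.0032,0.0038,0],[0.006,0.008,0],[0.0083,0.0124,0]], delta_rot=[[0,0,0],[0,0,0],[0,0,0]])

```text
time: 15.32
position: [0.6096, 0.0374, 0.1888]
orientation: [-2.287, -2.15, 0.007]
wrist_force: [-8.4, -2.0, 4.7]
finger_gap: 0.175
grasp_force: 25.0
```

```bash
python3 tab.py -4.2706 .1 10 6; python3 tab.py -10.2706 .1 3 1
```

```text
0.0 [[0.0019, 0.0046, 0.0], [0.0033, 0.0094, 0.0], [0.0043, 0.0143, 0.0], [0.0048, 0.0193, 0.0], [0.0047, 0.0243, 0.0], [0.0042, 0.0293, 0.0], [0.0031, 0.0341, 0.0], [0.0016, 0.0389, 0.0], [-0.0004, 0.0435, 0.0], [-0.0028, 0.0479, 0.0]]
1.0 [[-0.0029, 0.0041, 0.0], [-0.0061, 0.0079, 0.0], [-0.0097, 0.0114, 0.0], [-0.0137, 0.0144, 0.0], [-0.0179, 0.0171, 0.0], [-0.0224, 0.0193, 0.0], [-0.027, 0.0211, 0.0], [-0.0319, 0.0224, 0.0], [-0.0368, 0.0232, 0.0], [-0.0418, 0.0235, 0.0]]
2.0 [[-0.005, -0.0002, 0.0], [-0.0099, -0.0009, 0.0], [-0.0148, -0.002, 0.0], [-0.0195, -0.0037, 0.0], [-0.024, -0.0058, 0.0], [-0.0283, -0.0084, 0.0], [-0.0324, -0.0114, 0.0], [-0.0361, -0.0147, 0.0], [-0.0394, -0.0184, 0.0], [-0.0424, -0.0225, 0.0]]
3.0 [[-0.0025, -0.0043, 0.0], [-0.0046, -0.0088, 0.0], [-0.0063, -0.0136, 0.0], [-0.0074, -0.0184, 0.0], [-0.0081, -0.0234, 0.0], [-0.0083, -0.0284, 0.0], [-0.0079, -0.0334, 0.0], [-0.0071, -0.0383, 0.0], [-0.0058, -0.0431, 0.0], [-0.004, -0.0478, 0.0]]
4.0 [[0.0022, -0.0045, 0.0], [0.0049, -0.0087, 0.0], [0.008, -0.0126, 0.0], [0.0115, -0.0162, 0.0], [0.0153, -0.0194, 0.0], [0.0194, -0.0223, 0.0], [0.0238, -0.0247, 0.0], [0.0284, -0.0267, 0.0], [0.0332, -0.0282, 0.0], [0.038, -0.0292, 0.0]]
5.0 [[0.005, -0.0005, 0.0], [0.01, -0.0005, 0.0], [0.0149, -0.0001, 0.0], [0.0198, 0.0009, 0.0], [0.0246, 0.0024, 0.0], [0.0292, 0.0043, 0.0], [0.0336, 0.0067, 0.0], [0.0378, 0.0095, 0.0], [0.0416, 0.0127, 0.0], [0.0451, 0.0163, 0.0]]
0.0 [[0.0031, 0.0039, 0.0], [0.0058, 0.0081, 0.0], [0.0081, 0.0125, 0.0]]
```

Request:
play_rows(grip=[255,255,255,255,255,255,255,255,255,255], offset=[[0.0019,0.0046,0.0],[0.0033,0.0094,0.0],[0.0043,0.0143,0.0],[0.0048,0.0193,0.0],[0.0047,0.0243,0.0],[0.0042,0.0293,0.0],[0.0031,0.0341,0.0],[0.0016,0.0389,0.0],[-0.0004,0.0435,0.0],[-0.0028,0.0479,0.0]], delta_rot=[[0,0,0],[0,0,0],[0,0,0],[0,0,0],[0,0,0],[0,0,0],[0,0,0],[0,0,0],[0,0,0],[0,0,0]], squeeze=40)

```text
time: 16.58
position: [0.6573, 0.0339, 0.1887]
orientation: [-2.284, -2.15, 0.004]
wrist_force: [-7.8, 2.7, 4.1]
finger_gap: 0.178
grasp_force: 40.0
```

Request:
play_rows(grip=[255,255,255,255,255,255,255,255,255,255], offset=[[-0.0029,0.0041,0.0],[-0.0061,0.0079,0.0],[-0.0097,0.0114,0.0],[-0.0137,0.0144,0.0],[-0.0179,0.0171,0.0],[-0.0224,0.0193,0.0],[-0.027,0.0211,0.0],[-0.0319,0.0224,0.0],[-0.0368,0.0232,0.0],[-0.0418,0.0235,0.0]], delta_rot=[[0,0,0],[0,0,0],[0,0,0],[0,0,0],[0,0,0],[0,0,0],[0,0,0],[0,0,0],[0,0,0],[0,0,0]])

```text
time: 17.82
position: [0.68, -0.0056, 0.1888]
orientation: [-2.281, -2.153, -0.005]
wrist_force: [-2.8, 8.0, 0.7]
finger_gap: 0.177
grasp_force: 40.0
```

Request:
play_rows(grip=[255,255,255,255,255,255,255,255,255,255], offset=[[-0.005,-0.0002,0.0],[-0.0099,-0.0009,0.0],[-0.0148,-0.002,0.0],[-0.0195,-0.0037,0.0],[-0.024,-0.0058,0.0],[-0.0283,-0.0084,0.0],[-0.0324,-0.0114,0.0],[-0.0361,-0.0147,0.0],[-0.0394,-0.0184,0.0],[-0.0424,-0.0225,0.0]], delta_rot=[[0,0,0],[0,0,0],[0,0,0],[0,0,0],[0,0,0],[0,0,0],[0,0,0],[0,0,0],[0,0,0],[0,0,0]])

```text
time: 19.08
position: [0.6584, -0.0493, 0.189]
orientation: [2.283, 2.152, 0.009]
wrist_force: [8.0, 3.3, -6.4]
finger_gap: 0.18
grasp_force: 40.0
```

Request:
play_rows(grip=[255,255,255,255,255,255,255,255,255,255], offset=[[-0.0025,-0.0043,0.0],[-0.0046,-0.0088,0.0],[-0.0063,-0.0136,0.0],[-0.0074,-0.0184,0.0],[-0.0081,-0.0234,0.0],[-0.0083,-0.0284,0.0],[-0.0079,-0.0334,0.0],[-0.0071,-0.0383,0.0],[-0.0058,-0.0431,0.0],[-0.004,-0.0478,0.0]], delta_rot=[[0,0,0],[0,0,0],[0,0,0],[0,0,0],[0,0,0],[0,0,0],[0,0,0],[0,0,0],[0,0,0],[0,0,0]])

```text
time: 20.32
position: [0.6101, -0.0541, 0.1891]
orientation: [2.284, 2.147, 0.005]
wrist_force: [7.6, -2.8, -7.2]
finger_gap: 0.176
grasp_force: 40.0
```

Request:
play_rows(grip=[255,255,255,255,255,255,255,255,255,255], offset=[[0.0022,-0.0045,0.0],[0.0049,-0.0087,0.0],[0.008,-0.0126,0.0],[0.0115,-0.0162,0.0],[0.0153,-0.0194,0.0],[0.0194,-0.0223,0.0],[0.0238,-0.0247,0.0],[0.0284,-0.0267,0.0],[0.0332,-0.0282,0.0],[0.038,-0.0292,0.0]], delta_rot=[[0,0,0],[0,0,0],[0,0,0],[0,0,0],[0,0,0],[0,0,0],[0,0,0],[0,0,0],[0,0,0],[0,0,0]])

```text
time: 21.58
position: [0.581, -0.0174, 0.1889]
orientation: [2.288, 2.145, -0.004]
wrist_force: [0.2, -8.6, -2.7]
finger_gap: 0.175
grasp_force: 40.0
```

Request:
play_rows(grip=[255,255,255,255,255,255,255,255,255,255], offset=[[0.005,-0.0005,0.0],[0.01,-0.0005,0.0],[0.0149,-0.0001,0.0],[0.0198,0.0009,0.0],[0.0246,0.0024,0.0],[0.0292,0.0043,0.0],[0.0336,0.0067,0.0],[0.0378,0.0095,0.0],[0.0416,0.0127,0.0],[0.0451,0.0163,0.0]], delta_rot=[[0,0,0],[0,0,0],[0,0,0],[0,0,0],[0,0,0],[0,0,0],[0,0,0],[0,0,0],[0,0,0],[0,0,0]])

```text
time: 22.82
position: [0.5971, 0.0293, 0.1888]
orientation: [-2.288, -2.149, 0.008]
wrist_force: [-8.7, -3.2, 5.0]
finger_gap: 0.175
grasp_force: 40.0
```

Request:
play_rows(grip=[255,255,255], offset=[[0.0031,0.0039,0.0],[0.0058,0.0081,0.0],[0.0058,0.0081,0.0]], delta_rot=[[0,0,0],[0,0,0],[0,0,0]])

```text
time: 23.2
position: [0.6065, 0.0358, 0.1888]
orientation: [-2.287, -2.151, 0.005]
wrist_force: [-5.4, -1.9, 1.5]
finger_gap: 0.173
grasp_force: 40.0
```

Request:
play_rows(grip=[255,0,0,0,0,0,0,0,0,0], offset=[[-0.0007,-0.0017,0],[-0.0007,-0.0017,0],[-0.0007,-0.0017,0],[-0.0007,-0.0017,0],[-0.0007,-0.0017,0],[-0.0007,-0.0017,0],[-0.0007,-0.0017,-0.03],[-0.0007,-0.0017,-0.08],[-0.0007,-0.0017,-0.12],[-0.0007,-0.0017,-0.12]], delta_rot=[[0,0,0],[0,0,0],[0,0,0],[0,0,0],[0,0,0],[0,0,0],[0,0,0],[0,0,0],[0,0,0],[0,0,0]])

```text
time: 24.45
position: [0.6078, 0.036, 0.3126]
orientation: [2.285, 2.15, 0.009]
wrist_force: [0.4, -0.4, -0.0]
finger_gap: 0.999
grasp_force: 0.0
```

```bash
python3 - <<'E'
from h import *
s=state();print(s["time"],s["position"],s["wrist_force"]);w=get_image("wrist")[:,:,::-1].copy()
b=get_image("side")[:,:,::-1].copy()
B=cv2.resize(b[170:300,230:370],(452,420),interpolation=2)
cv2.imwrite("pics/f.png",cv2.resize(np.hstack([w,B]),(800,332)))
E
```

```text
24.45 [0.60783904 0.03601929 0.31258627] [ 0.37124476 -0.42211782 -0.03446443]
```

View pics/f.png

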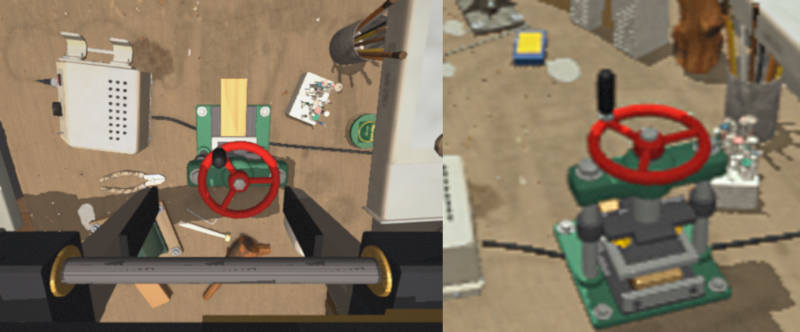

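The picture shows the blank straight in the mouth and against the stop, at wrist panel (234,105) and side panel (655,278). The handle is free at wrist panel (219,157), with the platen down and the gripper clear above.

```bash
python3 -c "
from station import *
print(sign_off())"
```

```text
the job is handed in; nothing more can be done
None
```

The blank is home against the back stop, the wheel is wound about one turn (6.2–6.45 rad) past its bite and released, and the job is handed in at about 24.5 s; the verdict was not shown.

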